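# Leak-check the lid joint of a sample case

### The job

Take the leak-check probe from its cradle and run its orange tip slowly (about 3 cm a second) along the black joint of the sample case's lid, from the green disc along the side, round the corner and on to the red disc, keeping the tip right over the joint and close to it the whole way, just above it or touching lightly without pressing. Then lay the probe back in its cradle as it was, resting in both notches with its nose the same way, and let go of it. Leave the other things alone.

Things in the scene. Friction and masses are not known exactly. Their poses are not given: they have to be found in the camera images.
- probe: Leak-check probe, 160 mm long, 0.09 to 0.17 kg: straight teal handle 120 long, 22 wide, 24 mm high; at its front a thin steel neck bends straight down to an orange ball tip. Origin: centre of the handle, near its balance point, the place to grip; x along the handle to the nose, z up. Starts level in the cradle.
- probe_tip (a point): Lowest point of the probe's orange 10 mm ball tip: 85 mm ahead of the handle's centre (along x) and 58 mm below it.
- cradle: Grey cradle, fixed. Base 130 x 64 x 10 mm; two upright saddles 10 mm thick, 45 mm either side of its middle along x (80 mm free between them for fingers), each with a notch 30 mm wide: floor 60 mm, tops of its cheeks 72 mm above the counter. Origin: centre of the underside; x: the way the lying probe's nose points; z up.
- cradle_seat (a point): Where the centre of the probe's handle belongs when it lies in both notches: midway between the saddles, 72 mm above the counter. x as the cradle's.
- case: Pale grey case, fixed, 160 (x) x 220 (y) x 86 mm high; white lid flush with the rim, blue handle 8 mm high in mid lid. Joint: gap round the lid 6 wide, 3 mm deep, black gasket, centre line 13 mm inside the outer edges, square corners. Check it from the green disc along the +y side towards +x, round the corner, along the +x side towards -y to the red disc. Origin: centre of underside.
- joint_0 (a point): Point 0 of 0 to 9, in order, on the centre line of the joint, level with the lid's top; in the case's frame x -20, y 97, z 86 mm. Centre of the green disc (18 mm across): the start. Points are 29 mm apart, in straight lines.
- joint_1 (a point): Point 1 of 0 to 9, in order, on the centre line of the joint, level with the lid's top; in the case's frame x 9, y 97, z 86 mm. Points are 29 mm apart, in straight lines.
- joint_2 (a point): Point 2 of 0 to 9, in order, on the centre line of the joint, level with the lid's top; in the case's frame x 38, y 97, z 86 mm. Points are 29 mm apart, in straight lines.
- joint_3 (a point): Point 3 of 0 to 9, in order, on the centre line of the joint, level with the lid's top; in the case's frame x 67, y 97, z 86 mm. The corner. Points are 29 mm apart, in straight lines.
- joint_4 (a point): Point 4 of 0 to 9, in order, on the centre line of the joint, level with the lid's top; in the case's frame x 67, y 68, z 86 mm. Points are 29 mm apart, in straight lines.
- joint_5 (a point): Point 5 of 0 to 9, in order, on the centre line of the joint, level with the lid's top; in the case's frame x 67, y 39, z 86 mm. Points are 29 mm apart, in straight lines.
- joint_6 (a point): Point 6 of 0 to 9, in order, on the centre line of the joint, level with the lid's top; in the case's frame x 67, y 10, z 86 mm. Points are 29 mm apart, in straight lines.
- joint_7 (a point): Point 7 of 0 to 9, in order, on the centre line of the joint, level with the lid's top; in the case's frame x 67, y -19, z 86 mm. Points are 29 mm apart, in straight lines.
- joint_8 (a point): Point 8 of 0 to 9, in order, on the centre line of the joint, level with the lid's top; in the case's frame x 67, y -48, z 86 mm. Points are 29 mm apart, in straight lines.
- joint_9 (a point): Point 9 of 0 to 9, in order, on the centre line of the joint, level with the lid's top; in the case's frame x 67, y -77, z 86 mm. Centre of the red disc (18 mm across): the finish. Points are 29 mm apart, in straight lines.
- tape_roll: Roll of cream tape lying flat, 90 mm across, 30 mm high. Bystander, loose. Origin: centre of its underside.
- sample_jar: Clear jar with yellow cap, 56 mm across, 75 mm high. Bystander, loose. Origin: centre of its underside.
- pump_bottle: White pump bottle with a blue band, 68 mm across, 193 mm high. Bystander, loose. Origin: centre of its underside.
- syringe: Large red syringe lying on the counter, 155 mm long, 46 mm wide; it can roll only a little. Bystander, loose. Origin: centre of its underside.
- glove_box: Purple and white carton, 200 x 120 x 70 mm. Bystander, loose. Origin: centre of its underside.
- swab_dish: Open steel dish, 140 x 76 x 35 mm. Bystander, loose. Origin: centre of its underside.
Things that resemble listed ones, but are neither listed nor needed, are in the scene too. Of the things like the probe, leave any that is purple; of the rest the smaller one is meant.

How it is judged:
By the outcome, as a careful person would: the job done as asked, in the order asked, and still so for the second after the job is handed in, with the robot touching nothing.
It also fails if it takes over 64 s, if anything falls off the work surface, if the arm or the gripper's body presses on something with over 40 N, if the wrist force passes 120 N, or if a joint passes its speed limit or range.

### The arm

A 6-joint arm with a two-finger parallel gripper is mounted at the origin on the work surface. World frame = base frame: x ahead of the robot, y to its left, z up, the work surface at z = 0. Lengths are in m, angles in rad, forces in N, time in s.
With the tool pointing down it reaches from about 0.275 to 0.825 m from the base axis. Payload 4.9 kg.
Tool frame: the origin (TCP) lies midway between the tips of the shut fingers; the grasp point (between the pads) lies 19 mm behind it; z points along the fingers, y is the direction in which the jaws open and shut (so a half turn about z gives the same grasp; the last joint's range is limited). The gripper opens to 85 mm and grips with 20 to 120 N. Pads are 22 mm wide; open, the fingers measure 114 mm over their backs; the gripper's body (76 mm by 85 mm) begins 54 mm behind the grasp point. The pads swing forward as they close: fully open they stand 13 mm farther back than shut.
Start: joints at [1.08, 0.326, -0.193, 1.052, 0, 1.437], TCP at [0.192, 0.515, 0.231] pointing down, gripper open.
Joint ranges: [-2.65, 2.65], [-0.97, 1.79], [-1.3, 1.35], [-1.93, 2.1], [-1.47, 1.37], [-3.14, 3.14]. Speed limits (rad/s): [2.57, 2.57, 3.14, 3.14, 3.14, 3.14].

### API

Orientations are given as [roll, pitch, yaw] about the fixed x, y, z axes, in that order (R = Rz(yaw) Ry(pitch) Rx(roll)).
In Python, from cell import manip gives the robot as it stands.
- The arm moves only by the tool carry_out, never from a script. Its argument "motion" is a list of rows, each a list of 7 numbers: the shift along the tool's x, y, z in units of 50 mm (1.0 is 50 mm), then the turn, a rotation vector about the tool's x, y, z in units of 5 degrees (1.0 is 5 degrees), then the closure, from 0 (fully open) to 1 (shut). A call has 1 to 20 rows; each row shifts and turns the pose as measured when the row begins, along the tool's axes as they then stand; what a row does not reach is not made up. A row lasts 1/10 s, in which the tool goes at most 50 mm and 8.59 degrees, less where a joint would pass 70% of its speed; a pose out of reach is approached as far as the arm can. A call is refused whole if a number of a shift passes 1 or a number of a turn 1, either way. A call with a gripper value outside its range is refused whole. The fingers move at their own pace and stop on an object; "newtons" is the grip in N (left out, the last holds). Time passes only in rows, so rows that do not move let the fingers close. It gives the time, the measured TCP pose, the force and the opening at its end, in the units of the state.
- manip.get_obs(): the state, without advancing time (a new reading comes with each control period).
- manip.camera(name): name is "side" or "top" or "wrist"; returns (picture, depth): 384x512x3 uint8, red, green, blue; 384x512 float32, m along the optical axis (not along the pixel's ray), 0 where there is no reading.
- manip.get_calibration(name): a dict with "mtx" (3x3 intrinsics, pixels), "xyz" and "attitude" of the camera in the world. Camera axes: x right, y up, looking along -z (the intrinsics and any distortion apply to the point x, -y, -z); pixel columns grow to the right and rows downward; lengths in m; the calibration is good to about 2 mm. A picture is of the moment at which its call begins: read the wrist's pose just before it. get_calibration takes no time and is no camera call; for the wrist camera it gives the pose at the moment of the call.
- manip.sign_off(): hands the job in, once; it reports no verdict.
The state is a dict: "time": time; "qpos": joint angles; "qvel": joint speeds; "tau": joint torques, N m; "ee_pos": TCP position; "orientation": TCP orientation; "ft_force": force on the tool from outside, world axes, zero at the start; "torque": the same for the moment, N m; "width": finger opening in m.
Only numpy, scipy, OpenCV 4.12 (cv2) and the standard library are available. Lean on these libraries where they do the work, as an engineer would, in place of code of your own. Each camera call takes 0.05 s, during which the arm holds its last target.

## Working session

There is one attempt and no reset: what is moved stays moved. The work goes in short steps, Python scripts to look and compute and a tool call to move; the robot and the scene stay as the last step left them, time stands still between calls to the robot, and variables do not carry over. Pictures are saved under pics/ and viewed, and the job is handed in when it is done.

Besides the shell and the picture viewer there is one more tool, called after "Call:" by a JSON object that holds its "fn" and its "kwargs". carry_out: Moves the arm, as the interface text tells. Its arguments: {"type":"object","properties":{"motion":{"type":"array"},"newtons":{"type":"number"}},"required":["motion"]}

```bash
ls; mkdir -p pics; python3 - <<'E'
from cell import manip
import cv2,numpy as np
o=manip.get_obs(); print(o)
for n in ("side","top","wrist"):
    c=manip.get_calibration(n); print(n,c)
    p,d=manip.camera(n); np.savez(f"{n}0.npz",p=p,d=d,mtx=c["mtx"],xyz=c["xyz"],att=c["attitude"])
    cv2.imwrite(f"pics/{n}0.png",cv2.cvtColor(p,cv2.COLOR_RGB2BGR))
E
```

```text
pics
{'time': 0.0, 'qpos': array([ 1.07977979e+00,  3.26922146e-01, -1.93591887e-01,  1.05200592e+00,
       -1.91442514e-06,  1.43658341e+00]), 'qvel': array([-0.00176298,  0.00091091,  0.00164246,  0.00148238, -0.00188408,
        0.00096395]), 'tau': array([-1.38912310e-03, -4.43405342e+01,  2.62436807e+01,  1.54072774e-02,
       -4.51090946e-04, -3.37870505e-07]), 'ee_pos': array([0.19182169, 0.51483886, 0.23051064]), 'orientation': array([-3.13988428e+00, -2.28741090e-04,  2.78478885e+00]), 'ft_force': array([ 0.01512902, -0.14980687,  1.0992559 ]), 'torque': array([-0.01470672,  0.06038551, -0.01654981]), 'width': 0.08513056023242122}
side {'mtx': array([[453.22991783,   0.        , 249.88368708],
       [  0.        , 453.22991783, 193.57165598],
       [  0.        ,   0.        ,   1.        ]]), 'xyz': array([-0.10769827,  0.90188584,  1.22423304]), 'attitude': array([ 0.74213474,  0.01470026, -2.55893413])}
top {'mtx': array([[349.68586337,   0.        , 254.6860605 ],
       [  0.        , 349.68586337, 192.5292224 ],
       [  0.        ,   0.        ,   1.        ]]), 'xyz': array([0.4165958 , 0.02026878, 1.2128395 ]), 'attitude': array([ 0.09181791, -0.01998099, -1.54916613])}
wrist {'mtx': array([[289.5069149 ,   0.        , 254.49154971],
       [  0.        , 289.5069149 , 191.50558983],
       [  0.        ,   0.        ,   1.        ]]), 'xyz': array([0.11454283, 0.54381079, 0.37273233]), 'attitude': array([-3.27792271e-01,  8.18097346e-04,  1.21417328e+00])}
```

View pics/side0.png

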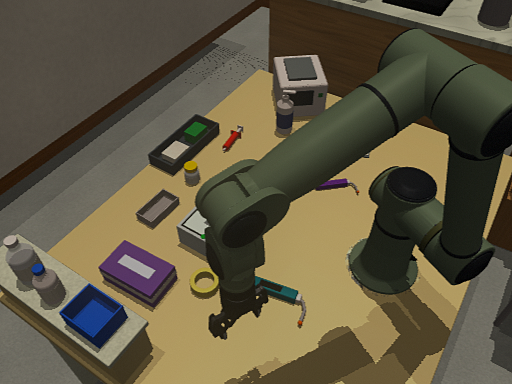

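View pics/top0.png

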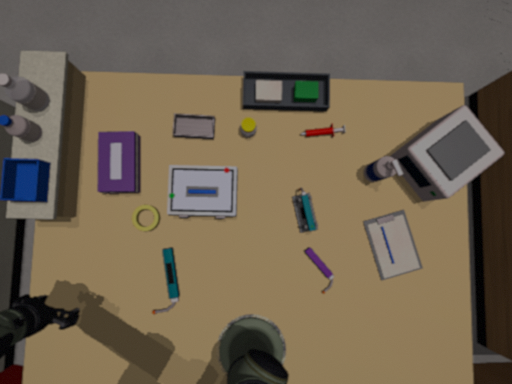

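View pics/wrist0.png

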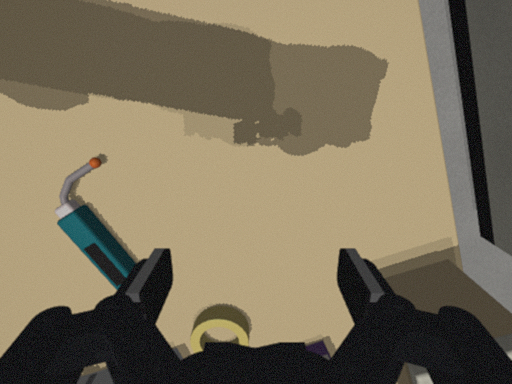

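```bash
cat > h.py <<'E'
import numpy as np,cv2
from scipy.spatial.transform import Rotation as R
class V:
    def __init__(s,f):
        z=np.load(f); s.p=z["p"];s.d=z["d"];s.K=z["mtx"];s.t=z["xyz"];s.Rm=R.from_euler("xyz",z["att"]).as_matrix()
    def ray(s,uv):
        uv=np.atleast_2d(np.asarray(uv,float)); k=np.c_[(uv[:,0]-s.K[0,2])/s.K[0,0],-(uv[:,1]-s.K[1,2])/s.K[1,1],-np.ones(len(uv))]
        return k@s.Rm.T
    def plane(s,uv,z):
        r=s.ray(uv); return s.t+r*((z-s.t[2])/r[:,2])[:,None]
    def pts(s):
        v,u=np.mgrid[:s.d.shape[0],:s.d.shape[1]]
        r=s.ray(np.c_[u.ravel(),v.ravel()]); return (s.t+r*s.d.ravel()[:,None]).reshape(*s.d.shape,3)
    def proj(s,P):
        c=(np.atleast_2d(P)-s.t)@s.Rm; return np.c_[s.K[0,0]*c[:,0]/-c[:,2]+s.K[0,2], -s.K[1,1]*c[:,1]/-c[:,2]+s.K[1,2]]
def snap(manip,n,tag):
    c=manip.get_calibration(n); p,d=manip.camera(n)
    np.savez(f"{n}{tag}.npz",p=p,d=d,mtx=c["mtx"],xyz=c["xyz"],att=c["attitude"])
    cv2.imwrite(f"pics/{n}{tag}.png",cv2.cvtColor(p,cv2.COLOR_RGB2BGR)); return V(f"{n}{tag}.npz")
E
python3 - <<'E'
from h import *
v=V("top0.npz")
im=cv2.cvtColor(v.p,cv2.COLOR_RGB2BGR)
a=cv2.resize(im[175:245,270:350],None,fx=5,fy=5,interpolation=cv2.INTER_CUBIC)
b=cv2.resize(im[155:225,160:245],None,fx=4.5,fy=5,interpolation=cv2.INTER_CUBIC)
cv2.imwrite("pics/crop0.png",np.hstack([a,b[:350]]))
P=v.pts()
# table check
for uv in [(100,250),(250,280),(400,300),(305,211),(202,191),(171,273)]: print(uv,P[uv[1],uv[0]].round(4))
hsv=cv2.cvtColor(v.p,cv2.COLOR_RGB2HSV)
m=cv2.inRange(hsv,(80,80,30),(100,255,255))
n,l,st,ce=cv2.connectedComponentsWithStats(m)
for i in range(1,n):
    if st[i,4]>20:
        pts=P[l==i]; print(st[i],ce[i].round(1),np.median(pts,0).round(4),cv2.minAreaRect(v.plane(np.argwhere(l==i)[:,::-1],np.median(pts[:,2]))[:,:2].astype(np.float32)))
E
```

```text
(100, 250) [ 0.3201  0.5209 -0.0011]
(250, 280) [0.2298 0.008  0.0022]
(400, 300) [ 0.172  -0.5056  0.0006]
(305, 211) [ 0.465  -0.1648  0.0801]
(202, 191) [0.5209 0.1689 0.0958]
(171, 273) [0.2519 0.2704 0.0296]
[301 195  15  36 263] [307.8 212.4] [ 0.4616 -0.1738  0.0839] ((0.4606803059577942, -0.17332956194877625), (0.11499974876642227, 0.024522509425878525), 13.980110168457031)
[163 248  16  50 402] [170.6 272.6] [0.255  0.2706 0.0301] ((0.25320231914520264, 0.2722419798374176), (0.16132313013076782, 0.031260453164577484), 10.625997543334961)
```

View pics/crop0.png

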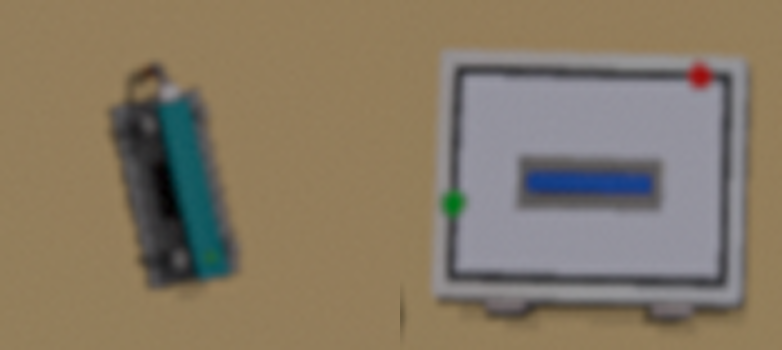

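Probe-like things in the top view are:
- **(308,212):** teal, about 115 mm of handle, in the grey cradle.
- **(171,273):** teal, about 160 mm of handle, lying on the counter.
- **(318,263):** purple.

The cradled one is the smaller non-purple probe, and the crop confirms it. Its nose points up-left in the image, which is world +x and a little +y. The case's green disc is on its left side (+y) and the red disc at the top right (+x side), so the case's yaw is near 0.

```bash
cat > plan.py <<'E'
import sys
from h import *
from cell import manip
def pose():
    o=manip.get_obs(); return o,np.array(o["ee_pos"]),R.from_euler("xyz",o["orientation"])
def plan(tp,yaw,n,pitch=0):
    """linear plan from measured pose, prints rows (50mm,5deg units)"""
    o,p,r=pose(); tgt=R.from_euler("xyz",[np.pi,pitch,yaw])
    w=(r.inv()*tgt).as_rotvec(); rows=[]
    for i in range(n):
        ri=r*R.from_rotvec(w*i/n); s=ri.inv().apply((np.array(tp)-p)/n)
        rows.append(np.r_[s/0.05,np.degrees(w)/n/5].round(3))
    print("t",round(o["time"],2),"pos",p.round(4),"rpy deg",np.degrees(o["orientation"]).round(2),"w",round(o["width"],4),"f",o["ft_force"].round(2))
    for x in rows: print(list(map(float,x)))
E
python3 - <<'E'
from plan import *
plan([0.55,0.19,0.25],np.radians(194),14)
E
```

```text
t 0.15 pos [0.1919 0.515  0.2307] rpy deg [-1.7993e+02 -1.0000e-02  1.5956e+02] w 0.0852 f [ 0.64  0.18 -0.77]
[-0.642, -0.256, -0.027, -0.001, -0.0, -0.492]
[-0.63, -0.284, -0.027, -0.001, -0.0, -0.492]
[-0.617, -0.311, -0.027, -0.001, -0.0, -0.492]
[-0.603, -0.337, -0.027, -0.001, -0.0, -0.492]
[-0.588, -0.362, -0.027, -0.001, -0.0, -0.492]
[-0.572, -0.387, -0.027, -0.001, -0.0, -0.492]
[-0.555, -0.411, -0.027, -0.001, -0.0, -0.492]
[-0.537, -0.435, -0.027, -0.001, -0.0, -0.492]
[-0.518, -0.457, -0.027, -0.001, -0.0, -0.492]
[-0.498, -0.479, -0.027, -0.001, -0.0, -0.492]
[-0.477, -0.5, -0.027, -0.001, -0.0, -0.492]
[-0.455, -0.52, -0.027, -0.001, -0.0, -0.492]
[-0.432, -0.539, -0.027, -0.001, -0.0, -0.492]
[-0.408, -0.557, -0.028, -0.001, -0.0, -0.492]
```

Call:
{"fn": "carry_out", "kwargs": {"motion": [[-0.64, -0.26, -0.03, 0, 0, -0.5, 0], [-0.63, -0.28, -0.03, 0, 0, -0.5, 0], [-0.62, -0.31, -0.03, 0, 0, -0.5, 0], [-0.6, -0.34, -0.03, 0, 0, -0.5, 0], [-0.59, -0.36, -0.03, 0, 0, -0.5, 0], [-0.57, -0.39, -0.03, 0, 0, -0.5, 0], [-0.55, -0.41, -0.03, 0, 0, -0.5, 0], [-0.54, -0.43, -0.03, 0, 0, -0.5, 0], [-0.52, -0.46, -0.03, 0, 0, -0.5, 0], [-0.5, -0.48, -0.03, 0, 0, -0.5, 0], [-0.48, -0.5, -0.03, 0, 0, -0.5, 0], [-0.45, -0.52, -0.03, 0, 0, -0.5, 0], [-0.43, -0.54, -0.03, 0, 0, -0.5, 0], [-0.41, -0.56, -0.03, 0, 0, -0.5, 0], [0, 0, 0, 0, 0, 0, 0], [0, 0, 0, 0, 0, 0, 0]]}}

```text
time: 1.75
ee_pos: [0.5673, 0.1824, 0.2466]
orientation: [-3.139, -0.009, -2.859]
ft_force: [0.0, 0.2, -0.1]
width: 0.0854
```

```bash
python3 - <<'E'
from plan import *
v=snap(manip,"wrist","1"); o,p,r=pose(); print(p,o["time"])
hsv=cv2.cvtColor(v.p,cv2.COLOR_RGB2HSV)
for nm,lo,hi in [("green",(50,120,40),(75,255,255)),("red",(0,150,60),(8,255,255)),("red2",(172,150,60),(180,255,255))]:
    m=cv2.inRange(hsv,lo,hi); n,l,st,ce=cv2.connectedComponentsWithStats(m)
    for i in range(1,n):
        if st[i,4]>20: print(nm,st[i],ce[i].round(1),v.plane(ce[i],0.086)[0].round(4))
E
```

```text
[0.5672404  0.18248897 0.24658586] 1.8
green [343 133  16  18 210] [350.8 141.7] [0.5049 0.2684 0.086 ]
green [  0 289  10  28 171] [  3.7 300.9] [ 0.8143 -0.0764  0.086 ]
red [162 168  18  14 162] [170.8 174.4] [0.5923 0.0947 0.086 ]
```

View pics/wrist1.png

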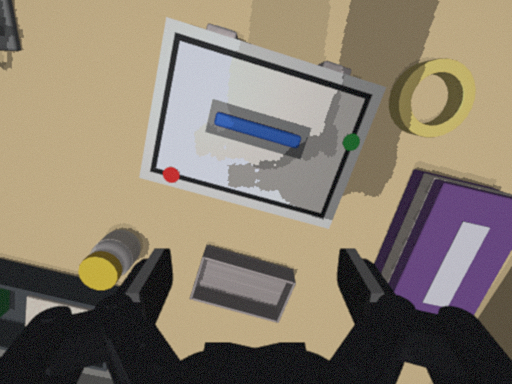

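The wrist view shows the whole case. The joint corners are near (175,36), (372,94), (325,216) and (152,170), with green at (351,142) and red at (171,174). Next I'll fit lines to the joint.

```bash
cat > fitcase.py <<'E'
from h import *
def fit(v,C,zj=0.0845,draw=None):
    g=cv2.GaussianBlur(cv2.cvtColor(v.p,cv2.COLOR_RGB2GRAY),(3,3),0).astype(float)
    C=np.array(C,float); L=[]
    for i in range(4):
        a,b=C[i],C[(i+1)%4]; t=(b-a)/np.linalg.norm(b-a); n=np.array([-t[1],t[0]]); pts=[]
        for s in np.linspace(0.12,0.88,60):
            q=a+(b-a)*s; off=np.arange(-7,7.01,0.25); xy=(q+off[:,None]*n).astype(np.float32)
            pr=cv2.remap(g.astype(np.float32),xy[:,0][None],xy[:,1][None],cv2.INTER_LINEAR)[0]
            base=min(np.percentile(pr[:14],60),np.percentile(pr[-14:],60)); w=np.clip(base*0.75-pr,0,None)
            k=pr.argmin(); w[np.abs(off-off[k])>3]=0
            if w.sum()>5: pts.append(q+n*(w*off).sum()/w.sum())
        P=v.plane(pts,zj)[:,:2]
        for _ in range(3):
            l=cv2.fitLine(P.astype(np.float32),cv2.DIST_HUBER,0,1e-4,1e-4).ravel(); r=(P-l[2:])@[-l[1],l[0]]
            P=P[np.abs(r)<max(.0008,2*r.std())]
        L.append(l); print("edge",i,"n",len(P),"rms mm",round(1e3*r.std(),2),"ang",round(np.degrees(np.arctan2(l[1],l[0])),2))
    X=[]
    for i in range(4):
        l,m=L[i-1],L[i]; s=np.linalg.solve(np.c_[l[:2],-m[:2]],m[2:]-l[2:]); X.append(l[2:]+s[0]*l[:2])
    return np.array(X)
E
python3 - <<'E'
from fitcase import *
v=V("wrist1.npz")
X=fit(v,[(175,36),(372,94),(325,216),(152,170)])
print(X.round(4),"sides",[round(float(np.linalg.norm(X[i]-X[i-1])),4) for i in range(4)])
# corners model: TL=(-67,-97), TR=(-67,97), BR=(67,97), BL=(67,-97)
M=np.array([(-67,-97),(-67,97),(67,97),(67,-97)])/1e3
def rig(M,X):
    a=M-M.mean(0);b=X-X.mean(0); th=np.arctan2((a[:,0]*b[:,1]-a[:,1]*b[:,0]).sum(),(a*b).sum()); 
    c,s=np.cos(th),np.sin(th);Rm=np.array([[c,-s],[s,c]]); t=X.mean(0)-Rm@M.mean(0); return th,Rm,t
th,Rm,t=rig(M,X); print("yaw",np.degrees(th),"t",t,"res mm",((M@Rm.T+t-X)*1e3).round(2).tolist())
P=v.pts()
for uv in [(200,90),(300,180),(190,150),(165,60),(440,160)]: print(uv,P[uv[1],uv[0]].round(4))
J=np.array([(-20,97),(67,97),(67,-77)])/1e3
print("J0,J3,J9",(J@Rm.T+t).round(4).tolist())
# top view cross-check
vt=V("top0.npz"); h=cv2.cvtColor(vt.p,cv2.COLOR_RGB2HSV)
for nm,lo,hi in [("green",(50,120,40),(75,255,255)),("red",(0,150,60),(8,255,255))]:
    m=cv2.inRange(h,lo,hi); n,l,st,ce=cv2.connectedComponentsWithStats(m)
    for i in range(1,n):
        if st[i,4]>8: print(nm,st[i],vt.plane(ce[i],0.086)[0].round(4))
E
```

```text
edge 0 n 60 rms mm 0.13 ang -89.83
edge 1 n 51 rms mm 0.06 ang 0.1
edge 2 n 58 rms mm 0.09 ang -89.84
edge 3 n 60 rms mm 0.03 ang 0.14
[[0.4584 0.0741]
 [0.4578 0.2687]
 [0.5923 0.2689]
 [0.5928 0.0744]] sides [0.1344, 0.1946, 0.1345, 0.1945]
yaw 0.1484968231818335 t [0.52529812 0.17149776] res mm [[0.19, 0.27], [0.25, -0.33], [-0.21, -0.23], [-0.24, 0.29]]
(200, 90) [0.4992 0.1058 0.0855]
(300, 180) [0.5591 0.2312 0.0858]
(190, 150) [0.5608 0.1088 0.0846]
(165, 60) [0.482  0.0674 0.0856]
(440, 160) [ 4.985e-01  4.258e-01 -1.000e-04]
J0,J3,J9 [[0.505, 0.2684], [0.592, 0.2687], [0.5925, 0.0947]]
green [294  80  24  19 423] [ 0.87   -0.1632  0.086 ]
green [170 193   4   5  15] [0.5061 0.2675 0.086 ]
red [305 125  29  12 201] [ 0.7282 -0.2106  0.086 ]
```

```bash
python3 - <<'E'
from plan import *
plan([0.50,-0.15,0.215],np.radians(194),10)
E
```

```text
t 1.8 pos [0.5672 0.1825 0.2466] rpy deg [-179.84   -0.49 -163.76] w 0.0854 f [ 0.31  0.21 -0.32]
[0.315, -0.601, 0.067, -0.003, -0.01, 0.045]
[0.312, -0.602, 0.067, -0.003, -0.01, 0.045]
[0.31, -0.603, 0.067, -0.003, -0.01, 0.045]
[0.308, -0.604, 0.066, -0.003, -0.01, 0.045]
[0.305, -0.606, 0.066, -0.003, -0.01, 0.045]
[0.303, -0.607, 0.065, -0.003, -0.01, 0.045]
[0.301, -0.608, 0.065, -0.003, -0.01, 0.045]
[0.298, -0.609, 0.064, -0.003, -0.01, 0.045]
[0.296, -0.61, 0.064, -0.003, -0.01, 0.045]
[0.294, -0.612, 0.064, -0.003, -0.01, 0.045]
```

Call:
{"fn": "carry_out", "kwargs": {"motion": [[0.3, -0.6, 0.06, 0, 0, 0.04, 0], [0.3, -0.6, 0.06, 0, 0, 0.04, 0], [0.3, -0.6, 0.06, 0, 0, 0.04, 0], [0.3, -0.6, 0.06, 0, 0, 0.04, 0], [0.3, -0.6, 0.06, 0, 0, 0.04, 0], [0.3, -0.6, 0.06, 0, 0, 0.04, 0], [0.3, -0.6, 0.06, 0, 0, 0.04, 0], [0.3, -0.6, 0.06, 0, 0, 0.04, 0], [0.3, -0.6, 0.06, 0, 0, 0.04, 0], [0.25, -0.5, 0.06, 0, 0, 0.04, 0], [0, 0, 0, 0, 0, 0, 0], [0, 0, 0, 0, 0, 0, 0]]}}

```text
time: 3.0
ee_pos: [0.4952, -0.1371, 0.2171]
orientation: [3.141, -0.01, -2.874]
ft_force: [-0.2, 0.3, 0.6]
width: 0.0855
```

```bash
python3 - <<'E'
from plan import *
v=snap(manip,"wrist","2"); o,p,r=pose(); print(p,o["time"],np.degrees(o["orientation"]))
im=cv2.cvtColor(v.p,cv2.COLOR_RGB2BGR)
hsv=cv2.cvtColor(v.p,cv2.COLOR_RGB2HSV)
m=cv2.inRange(hsv,(80,80,30),(100,255,255)); P=v.pts()
n,l,st,ce=cv2.connectedComponentsWithStats(m)
for i in range(1,n):
    if st[i,4]>100:
        q=np.argwhere(l==i)[:,::-1]; h=P[l==i][:,2]; print(st[i],ce[i],np.percentile(h,[5,25,50,75,95]).round(4))
        print(cv2.minAreaRect(v.plane(q,.084)[:,:2].astype(np.float32)))
m=cv2.inRange(hsv,(3,150,90),(18,255,255)); n,l,st,ce=cv2.connectedComponentsWithStats(m)
for i in range(1,n):
    if st[i,4]>5: print("or",st[i],ce[i],np.median(P[l==i],0))
E
```

```text
[ 0.49527074 -0.13698587  0.21710157] 3.05 [ 179.96114202   -0.5670878  -164.61273784]
[ 214   71   26  126 2833] [226.60289446 133.09142252] [0.0815 0.0828 0.0833 0.0839 0.0847]
((0.45982587337493896, -0.17395055294036865), (0.11698994040489197, 0.022557295858860016), 14.19610595703125)
or [164 324   6   1   6] [166.5 324. ] [ 0.75063864 -0.19819665  0.02375133]
```

View pics/wrist2.png

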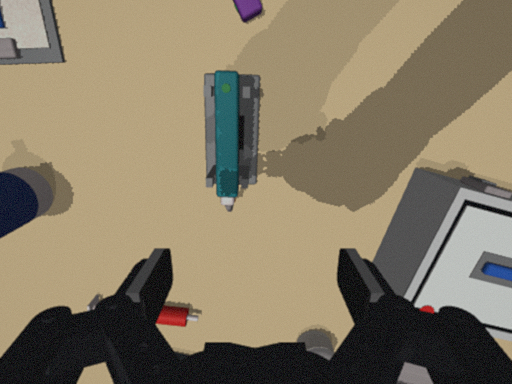

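The wrist view shows the teal handle from (226,71) to (228,197) in the cradle, nose downward in the image (+x). Its centre is about (0.460, -0.174) at yaw 14.2°.

```bash
python3 - <<'E'
from plan import *
plan([0.4600,-0.1740,0.125],np.radians(194.2),6)
E
```

```text
t 3.05 pos [ 0.4953 -0.137   0.2171] rpy deg [ 179.96   -0.57 -164.61] w 0.0853 f [ 0.25 -0.15 -0.02]
[0.143, -0.088, 0.308, 0.001, -0.019, 0.04]
[0.143, -0.088, 0.308, 0.001, -0.019, 0.04]
[0.143, -0.089, 0.308, 0.001, -0.019, 0.04]
[0.144, -0.089, 0.308, 0.001, -0.019, 0.04]
[0.144, -0.09, 0.307, 0.001, -0.019, 0.04]
[0.144, -0.09, 0.307, 0.001, -0.019, 0.04]
```

Call:
{"fn": "carry_out", "kwargs": {"motion": [[0.14, -0.09, 0.3, 0, -0.02, 0.04, 0], [0.14, -0.09, 0.3, 0, -0.02, 0.04, 0], [0.14, -0.09, 0.3, 0, -0.02, 0.04, 0], [0.14, -0.09, 0.3, 0, -0.02, 0.04, 0], [0.14, -0.09, 0.3, 0, -0.02, 0.04, 0], [0.12, -0.08, 0.25, 0, -0.02, 0.04, 0], [0, 0, 0, 0, 0, 0, 0], [0, 0, 0, 0, 0, 0, 0]]}}

```text
time: 3.85
ee_pos: [0.4645, -0.162, 0.1292]
orientation: [3.141, 0.005, -2.875]
ft_force: [0.4, -0.2, 0.7]
width: 0.0856
```

```bash
python3 - <<'E'
from plan import *
v=snap(manip,"wrist","3")
plan([0.4600,-0.1740,0.052],np.radians(194.2),6)
hsv=cv2.cvtColor(v.p,cv2.COLOR_RGB2HSV)
m=cv2.inRange(hsv,(80,80,30),(100,255,255)); q=np.argwhere(m>0)[:,::-1]; print(cv2.minAreaRect(v.plane(q,.084)[:,:2].astype(np.float32)))
E
```

```text
t 3.9 pos [ 0.4645 -0.1619  0.1292] rpy deg [ 179.93    0.3  -164.74] w 0.0852 f [-0.63  1.14  0.02]
[0.027, -0.035, 0.257, 0.002, 0.01, 0.035]
[0.026, -0.035, 0.257, 0.002, 0.01, 0.035]
[0.026, -0.035, 0.257, 0.002, 0.01, 0.035]
[0.026, -0.035, 0.257, 0.002, 0.01, 0.035]
[0.025, -0.035, 0.257, 0.002, 0.01, 0.035]
[0.025, -0.035, 0.257, 0.002, 0.01, 0.035]
((0.5085126757621765, -0.1482003629207611), (0.22974976897239685, 0.4341756999492645), 15.77808952331543)
```

View pics/wrist3.png

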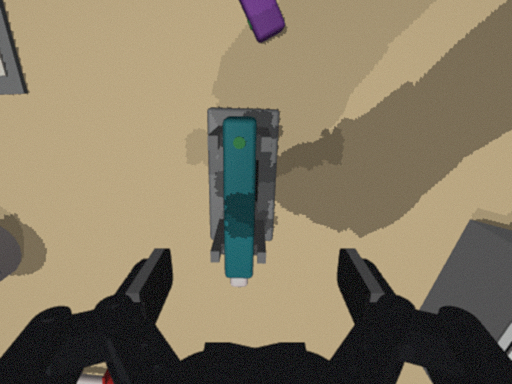

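The handle is now closer, at (239,118) to (239,278), with the probe centred between the cheeks. I'll refine its centre before going down.

```bash
python3 - <<'E'
from plan import *
v=V("wrist3.npz")
hsv=cv2.cvtColor(v.p,cv2.COLOR_RGB2HSV)
m=cv2.inRange(hsv,(80,60,20),(100,255,255))
n,l,st,ce=cv2.connectedComponentsWithStats(m); i=1+st[1:,4].argmax(); q=np.argwhere(l==i)[:,::-1]; print(st[i],cv2.minAreaRect(v.plane(q,.084)[:,:2].astype(np.float32)))
print(np.percentile(v.pts()[l==i][:,2],[5,50,95]))
# cradle centre: grey saddles tops
E
```

```text
[ 222  116   35  162 4924] ((0.45844417810440063, -0.17498575150966644), (0.11928879469633102, 0.02240120619535446), 13.838384628295898)
[0.08141454 0.08338731 0.08450874]
```

Call:
{"fn": "carry_out", "kwargs": {"motion": [[0.03, -0.06, 0.1, 0, 0, 0.04, 0], [0.03, -0.06, 0.1, 0, 0, 0.04, 0], [0.03, -0.06, 0.1, 0, 0, 0.04, 0], [0.03, -0.06, 0.1, 0, 0, 0.04, 0], [0, 0, 0, 0, 0, 0, 0]]}}

```text
time: 4.4
ee_pos: [0.4641, -0.1756, 0.1095]
orientation: [-3.14, 0.008, -2.888]
ft_force: [-0.3, -0.1, 0.1]
width: 0.0855
```

Call:
{"fn": "carry_out", "kwargs": {"motion": [[0.03, 0.01, 0.25, 0, -0.03, 0.03, 0], [0.03, 0.01, 0.25, 0, -0.03, 0.03, 0], [0.03, 0.01, 0.2, 0, -0.03, 0.03, 0], [0.02, 0.0, 0.2, 0, 0, 0, 0], [0, 0, 0.1, 0, 0, 0, 0], [0, 0, 0, 0, 0, 0, 0]]}}

```text
time: 5.0
ee_pos: [0.4594, -0.1768, 0.0575]
orientation: [-3.14, 0.017, -2.898]
ft_force: [0.1, 0.2, -0.5]
width: 0.0853
```

```bash
python3 - <<'E'
from plan import *
plan([0.459,-0.1747,0.052],np.radians(194.0),3)
E
```

```text
t 5.0 pos [ 0.4594 -0.1768  0.0575] rpy deg [-179.9     1.   -166.04] w 0.0853 f [ 0.13  0.16 -0.5 ]
[-0.0, 0.014, 0.037, -0.007, 0.067, -0.003]
[-0.0, 0.014, 0.037, -0.007, 0.067, -0.003]
[-0.001, 0.014, 0.037, -0.007, 0.067, -0.003]
```

Call:
{"fn": "carry_out", "kwargs": {"motion": [[0, 0.01, 0.04, 0, 0.07, 0, 0], [0, 0.01, 0.04, 0, 0.07, 0, 0], [0, 0.01, 0.04, 0, 0.07, 0, 0], [0, 0, 0, 0, 0, 0, 0]]}}

```text
time: 5.4
ee_pos: [0.4602, -0.1757, 0.052]
orientation: [-3.139, -0.001, -2.898]
ft_force: [-0.2, 0.4, -0.1]
width: 0.0854
```

```bash
python3 - <<'E'
from plan import *
plan([0.459,-0.1747,0.052],np.radians(194.0),3)
E
```

```text
t 5.4 pos [ 0.4602 -0.1757  0.052 ] rpy deg [-1.7983e+02 -7.0000e-02 -1.6603e+02] w 0.0854 f [-0.23  0.36 -0.1 ]
[0.006, 0.008, 0.0, -0.011, -0.004, -0.002]
[0.006, 0.008, 0.0, -0.011, -0.004, -0.002]
[0.006, 0.008, 0.0, -0.011, -0.004, -0.002]
```

Call:
{"fn": "carry_out", "kwargs": {"motion": [[0.01, 0.01, 0, 0, 0, 0, 0.4], [0, 0, 0, 0, 0, 0, 0.7], [0, 0, 0, 0, 0, 0, 1], [0, 0, 0, 0, 0, 0, 1], [0, 0, 0, 0, 0, 0, 1], [0, 0, 0, 0, 0, 0, 1], [0, 0, 0, 0, 0, 0, 1], [0, 0, 0, 0, 0, 0, 1]], "newtons": 60}}

```text
time: 6.2
ee_pos: [0.46, -0.1754, 0.0526]
orientation: [-3.138, -0.0, -2.898]
ft_force: [1.1, -0.1, 0.3]
width: 0.0213
```

Call:
{"fn": "carry_out", "kwargs": {"motion": [[0, 0, -0.1, 0, 0, 0, 1], [0, 0, -0.2, 0, 0, 0, 1], [0, 0, -0.3, 0, 0, 0, 1], [0, 0, -0.4, 0, 0, 0, 1], [0, 0, -0.4, 0, 0, 0, 1], [0, 0, -0.4, 0, 0, 0, 1], [0, 0, -0.3, 0, 0, 0, 1], [0, 0, -0.1, 0, 0, 0, 1], [0, 0, 0, 0, 0, 0, 1]]}}

```text
time: 7.1
ee_pos: [0.4589, -0.1745, 0.171]
orientation: [-3.138, -0.001, -2.898]
ft_force: [-0.2, -0.0, -1.6]
width: 0.0212
```

```bash
python3 - <<'E'
from plan import *
v=snap(manip,"wrist","4"); snap(manip,"side","4"); snap(manip,"top","4")
plan([0.40,0.26,0.175],np.radians(194.0),14)
E
```

```text
t 7.25 pos [ 0.4581 -0.174   0.1694] rpy deg [-1.7990e+02 -1.5000e-01 -1.6602e+02] w 0.021 f [ 0.16  0.87 -2.  ]
[-0.069, 0.622, -0.009, -0.001, -0.002, -0.0]
[-0.069, 0.622, -0.009, -0.001, -0.002, -0.0]
[-0.069, 0.622, -0.009, -0.001, -0.002, -0.0]
[-0.069, 0.622, -0.009, -0.001, -0.002, -0.0]
[-0.069, 0.622, -0.009, -0.001, -0.002, -0.0]
[-0.069, 0.622, -0.009, -0.001, -0.002, -0.0]
[-0.069, 0.622, -0.009, -0.001, -0.002, -0.0]
[-0.069, 0.622, -0.009, -0.001, -0.002, -0.0]
[-0.069, 0.622, -0.009, -0.001, -0.002, -0.0]
[-0.069, 0.622, -0.009, -0.001, -0.002, -0.0]
[-0.069, 0.622, -0.008, -0.001, -0.002, -0.0]
[-0.069, 0.622, -0.008, -0.001, -0.002, -0.0]
[-0.069, 0.622, -0.008, -0.001, -0.002, -0.0]
[-0.069, 0.622, -0.008, -0.001, -0.002, -0.0]
```

View pics/wrist4.png

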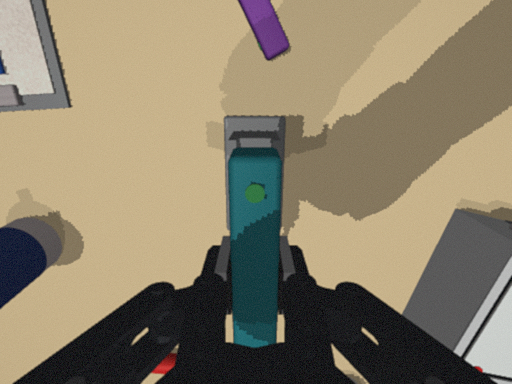

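View pics/side4.png

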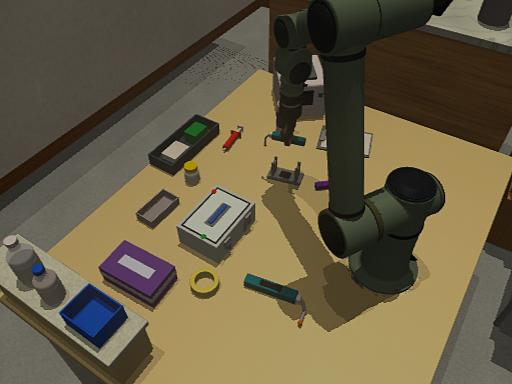

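The wrist view shows the handle held straight, with its rear end at (255,150); the tip is hidden behind the fingers. The side view shows the probe level, tip near (267,143), and the cradle empty at (285,175). I'll work out where the handle sits in the tool frame.

```bash
cat > grip.py <<'E'
from h import *
def grip(v,p,rpy,dz=0.0314):
    hsv=cv2.cvtColor(v.p,cv2.COLOR_RGB2HSV)
    m=cv2.inRange(hsv,(80,60,20),(100,255,255))|cv2.inRange(hsv,(50,60,20),(80,255,255))
    n,l,st,ce=cv2.connectedComponentsWithStats(m); i=1+st[1:,4].argmax(); q=np.argwhere(l==i)[:,::-1]
    r=R.from_euler("xyz",rpy); z=p[2]+dz
    T=r.inv().apply(v.plane(q,z)-p); P=r.inv().apply(v.pts()[l==i]-p)
    print("handle rear max x (mm)",(1e3*np.percentile(T[:,0],[99,99.7,100])).round(1))
    for lo,hi in [(0.012,.02),(.03,.04),(.045,.055)]:
        s=T[(T[:,0]>lo)&(T[:,0]<hi)]; print("x",lo,"y range mm",(1e3*np.percentile(s[:,1],[1,99])).round(1),"mid",1e3*s[:,1].min()/2+1e3*s[:,1].max()/2)
    for lo,hi in [(.015,.03),(.045,.055)]:
        s=P[(T[:,0]>lo)&(T[:,0]<hi)]; print("depth top z in tool mm",(1e3*np.median(s[:,2])).round(2))
E
python3 - <<'E'
from grip import *
v=V("wrist4.npz")
# pose at the wrist shot ~ t 7.1
grip(v,np.array([.4589,-.1745,.171]),[-3.138,-.001,-2.898])
for n in("side","top"):
    w=V(n+"4.npz"); h=cv2.cvtColor(w.p,cv2.COLOR_RGB2HSV); m=cv2.inRange(h,(3,140,80),(18,255,255)); k,l,st,ce=cv2.connectedComponentsWithStats(m)
    tip=np.array([.4581,-.174,.1694])+R.from_euler("xyz",[-3.138,-.001,-2.898]).apply([-.084,0,.0336])
    print(n,"pred ball",w.proj(tip),[ (st[i,4],ce[i].round(1)) for i in range(1,k) if st[i,4]>3])
E
```

```text
handle rear max x (mm) [61.9 62.6 63. ]
x 0.012 y range mm [-10.9  10.1] mid -0.4617913236950857
x 0.03 y range mm [-10.5  10.2] mid -0.2161363225519093
x 0.045 y range mm [-10.5  10.2] mid -0.20818914193664373
depth top z in tool mm -30.76
depth top z in tool mm -30.8
side pred ball [[265.48930736 144.59383398]] [(np.int32(111), array([230.7, 138.8])), (np.int32(5), array([264.4, 145. ])), (np.int32(13), array([510.3, 186.3])), (np.int32(21), array([508.7, 195.9])), (np.int32(18), array([299.4, 322.2]))]
top pred ball [[304.62128914 186.20386104]] [(np.int32(43), array([319.4, 128.2])), (np.int32(32), array([321.2, 134.6])), (np.int32(11), array([153.1, 311.6]))]
```

Call:
{"fn": "carry_out", "kwargs": {"motion": [[-0.06, 0.3, 0, 0, 0, 0, 1], [-0.06, 0.6, 0, 0, 0, 0, 1], [-0.06, 0.65, 0, 0, 0, 0, 1], [-0.06, 0.65, 0, 0, 0, 0, 1], [-0.06, 0.65, 0, 0, 0, 0, 1], [-0.06, 0.65, 0, 0, 0, 0, 1], [-0.06, 0.65, 0, 0, 0, 0, 1], [-0.06, 0.65, 0, 0, 0, 0, 1], [-0.06, 0.65, 0, 0, 0, 0, 1], [-0.06, 0.65, 0, 0, 0, 0, 1], [-0.06, 0.65, 0, 0, 0, 0, 1], [-0.06, 0.6, 0, 0, 0, 0, 1], [-0.06, 0.4, 0, 0, 0, 0, 1], [-0.06, 0.2, 0, 0, 0, 0, 1], [0, 0, 0, 0, 0, 0, 1], [0, 0, 0, 0, 0, 0, 1]]}}

```text
time: 8.85
ee_pos: [0.3853, 0.2444, 0.1581]
orientation: [3.134, -0.026, -2.895]
ft_force: [-0.7, -0.2, -1.3]
width: 0.0212
```

```bash
python3 - <<'E'
from plan import *
plan([0.4245,0.2483,0.140],np.radians(194.0),5)
E
```

```text
t 8.85 pos [0.3853 0.2444 0.1581] rpy deg [ 179.58   -1.5  -165.85] w 0.0212 f [-0.71 -0.21 -1.34]
[-0.158, -0.024, 0.068, 0.017, -0.06, 0.006]
[-0.157, -0.024, 0.069, 0.017, -0.06, 0.006]
[-0.157, -0.023, 0.07, 0.017, -0.06, 0.006]
[-0.157, -0.023, 0.071, 0.017, -0.06, 0.006]
[-0.156, -0.023, 0.071, 0.017, -0.06, 0.006]
```

Call:
{"fn": "carry_out", "kwargs": {"motion": [[-0.15, -0.02, 0.06, 0.02, -0.06, 0, 1], [-0.15, -0.02, 0.06, 0.02, -0.06, 0, 1], [-0.15, -0.02, 0.06, 0.02, -0.06, 0, 1], [-0.15, -0.02, 0.06, 0.02, -0.06, 0, 1], [-0.15, -0.02, 0.06, 0.02, -0.06, 0, 1], [0, 0, 0, 0, 0, 0, 1], [0, 0, 0, 0, 0, 0, 1]]}}

```text
time: 9.55
ee_pos: [0.4274, 0.2453, 0.1404]
orientation: [-3.138, 0.002, -2.902]
ft_force: [-0.1, -0.7, -0.7]
width: 0.0212
```

```bash
python3 - <<'E'
from plan import *
plan([0.4245,0.2483,0.132],np.radians(194.0),4)
w=snap(manip,"side","5"); t=snap(manip,"top","5"); q=snap(manip,"wrist","5"); o,p,r=pose(); print(p,o["time"])
tip=p+r.apply([-.083,0,.0338]); print("tip pred",tip)
im=cv2.cvtColor(w.p,cv2.COLOR_RGB2BGR); a=cv2.resize(im[170:270,160:270],None,fx=5,fy=5,interpolation=cv2.INTER_CUBIC)
cv2.imwrite("pics/c5.png",a)
for v in (w,t):
  h=cv2.cvtColor(v.p,cv2.COLOR_RGB2HSV); m=cv2.inRange(h,(2,140,80),(18,255,255)); k,l,st,ce=cv2.connectedComponentsWithStats(m)
  print("pred",v.proj(tip),[ (st[i,4],ce[i].round(1)) for i in range(1,k) if st[i,4]>3])
E
```

```text
t 9.55 pos [0.4274 0.2453 0.1404] rpy deg [-1.7981e+02  9.0000e-02 -1.6625e+02] w 0.0212 f [-0.06 -0.67 -0.7 ]
[0.01, 0.018, 0.042, -0.009, 0.004, -0.012]
[0.01, 0.018, 0.042, -0.009, 0.004, -0.012]
[0.01, 0.018, 0.042, -0.009, 0.004, -0.012]
[0.01, 0.018, 0.042, -0.009, 0.004, -0.012]
[0.42713797 0.24541588 0.14065307] 9.7
tip pred [0.50783675 0.26509241 0.10700816]
pred [[202.70060189 230.4840835 ]] [(np.int32(15), array([510.3, 186.6])), (np.int32(7), array([357.6, 191.1])), (np.int32(22), array([508.6, 195.9])), (np.int32(21), array([299.3, 322.2]))]
pred [[170.87371296 194.05435421]] [(np.int32(57), array([319.5, 128.5])), (np.int32(31), array([318.5, 134.6])), (np.int32(4), array([333. , 133.5])), (np.int32(7), array([323., 292.]))]
```

View pics/c5.png

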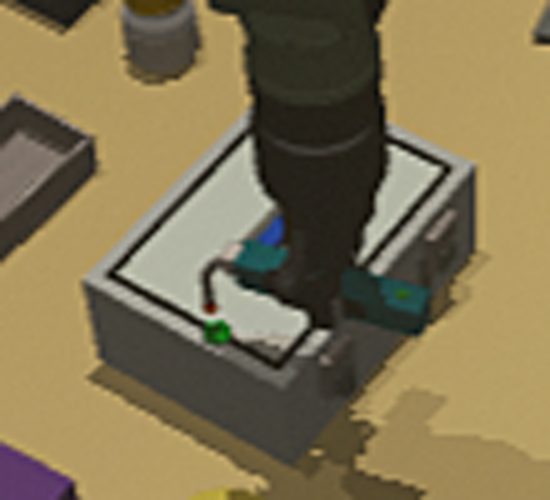

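View pics/wrist5.png

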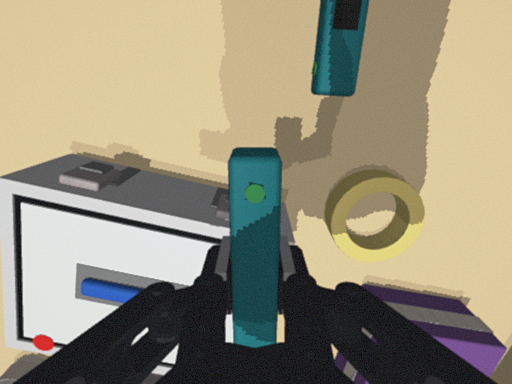

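Side crop: the dark orange ball is at (202,231.6) and the green disc at about (203.5,236); the prediction was (202.7,230.5). I'll compare the camera's bias on the disc and joint with that on the ball.

```bash
python3 - <<'E'
from h import *
w=V("side5.npz"); h=cv2.cvtColor(w.p,cv2.COLOR_RGB2HSV)
c=h[215:245,190:215]
w4=V("side4.npz"); 
def cen(v,lo,hi,box):
    x0,x1,y0,y1=box; m=cv2.inRange(cv2.cvtColor(v.p,cv2.COLOR_RGB2HSV)[y0:y1,x0:x1],lo,hi); q=np.argwhere(m>0); return len(q),(q.mean(0)[::-1]+[x0,y0]).round(2) if len(q) else None
J=np.array([(0.505,0.2684,.086),(0.5925,.0947,.086)])
for v in (w4,w):
    print("pred",v.proj(J).round(2).tolist(),"green",cen(v,(50,120,30),(75,255,255),(190,220,220,250)),"red",cen(v,(0,150,60),(8,255,255),(200,230,180,205)))
print("ball red-ish",cen(w,(0,120,40),(14,255,255),(195,210,222,236)), cen(w,(172,120,40),(180,255,255),(195,210,222,236)))
print(w.p[226:240,197:210].tolist()[3:9])
print(w.ray([202,231])[0], w.t)
E
```

```text
pred [[203.39, 235.68], [213.84, 190.62]] green (20, array([203.05, 236.1 ])) red (14, array([213.5 , 191.29]))
pred [[203.39, 235.68], [213.84, 190.62]] green (20, array([203.05, 236.1 ])) red (0, None)
ball red-ish (4, array([201.75, 231.  ])) (0, None)
[[[181, 182, 165], [182, 184, 167], [188, 192, 174], [131, 131, 120], [50, 45, 39], [86, 84, 76], [167, 170, 155], [186, 189, 171], [180, 182, 166], [179, 182, 165], [181, 182, 165], [184, 185, 168], [185, 187, 170]], [[184, 186, 169], [184, 187, 169], [190, 194, 176], [137, 130, 113], [58, 49, 38], [51, 35, 24], [155, 156, 141], [187, 191, 175], [179, 182, 165], [180, 183, 166], [180, 182, 165], [179, 182, 164], [179, 182, 165]], [[195, 197, 180], [187, 190, 173], [190, 195, 178], [135, 114, 95], [72, 22, 0], [85, 22, 0], [133, 110, 90], [172, 172, 155], [181, 183, 166], [180, 182, 164], [178, 181, 163], [178, 180, 164], [179, 182, 166]], [[86, 86, 75], [172, 174, 157], [198, 202, 185], [172, 168, 149], [112, 85, 63], [102, 68, 41], [166, 160, 143], [187, 189, 175], [182, 184, 167], [179, 181, 165], [178, 180, 165], [180, 181, 164], [181, 182, 168]], [[19, 16, 9], [48, 46, 37], [141, 141, 127], [194, 195, 180], [203, 202, 189], [201, 198, 188], [202, 196, 187], [196, 192, 183], [189, 187, 175], [182, 182, 168], [180, 182, 166], [179, 181, 165], [177, 179, 164]], [[119, 117, 106], [34, 32, 26], [18, 14, 8], [56, 50, 45], [89, 142, 90], [97, 172, 103], [65, 130, 69], [39, 124, 43], [160, 174, 149], [191, 188, 177], [181, 182, 167], [180, 182, 166], [179, 181, 165]]]
[ 0.43634008 -0.44898511 -0.79120243] [-0.10769827  0.90188584  1.22423304]
```

```bash
cat > tr.py <<'E'
from plan import *
OFF=np.array([-.084,0,.0388])
def st():
    o,p,r=pose(); tip=p+r.apply(OFF); th=np.radians(0.148); c,s=np.cos(th),np.sin(th)
    d=tip-np.array([.5253,.1715,.086]); loc=np.array([c*d[0]+s*d[1],-s*d[0]+c*d[1],d[2]])*1e3
    print("t",round(o["time"],2),"tip in case mm",loc.round(2),"rpy",np.degrees(o["orientation"]).round(2),"F",o["ft_force"].round(2),"w",round(o["width"],4))
    return r,loc
def to(x,y,z,n,yaw=194.0):
    """tip target in case frame mm"""
    r,loc=st(); th=np.radians(0.148); d=(np.array([x,y,z])-loc)/1e3; c,s=np.cos(th),np.sin(th)
    # correct orientation about tip: TCP shift for target orientation
    tg=R.from_euler("xyz",[np.pi,0,np.radians(yaw)]); w=(r.inv()*tg).as_rotvec()
    d=np.array([c*d[0]-s*d[1],s*d[0]+c*d[1],d[2]]); d=d-(tg.apply(OFF)-r.apply(OFF))
    print("per row x%d"%n,(r.inv().apply(d)/.05/n).round(3),(np.degrees(w)/5/n).round(3))
E
python3 -c "
from tr import *
to(-20,97,1.5,5)"
```

```text
t 9.7 tip in case mm [-16.24  93.86  16.01] rpy [-1.7981e+02  1.1000e-01 -1.6622e+02] F [ 0.21 -0.37 -1.96] w 0.0212
per row x5 [0.011 0.014 0.057] [-0.007  0.004 -0.009]
```

Call:
{"fn": "carry_out", "kwargs": {"motion": [[0.01, 0.02, 0.06, -0.01, 0, -0.01, 1], [0.01, 0.02, 0.06, -0.01, 0, -0.01, 1], [0.01, 0.01, 0.06, -0.01, 0, -0.01, 1], [0.01, 0.01, 0.05, 0, 0, -0.01, 1], [0.01, 0.01, 0.03, 0, 0, 0, 1], [0, 0, 0, 0, 0, 0, 1]]}}

```text
time: 10.3
ee_pos: [0.4227, 0.2487, 0.1267]
orientation: [-3.141, 0.002, -2.896]
ft_force: [-0.1, 0.8, -1.7]
width: 0.0213
```

```bash
python3 -c "
from tr import *
to(-20,97,1.5,3)"
```

```text
t 10.3 tip in case mm [-20.82  97.63   2.03] rpy [-1.7998e+02  9.0000e-02 -1.6594e+02] F [-0.06  0.8  -1.75] w 0.0213
per row x3 [-0.005 -0.005  0.003] [-0.001  0.006  0.004]
```

```bash
python3 - <<'E'
from tr import *
w=snap(manip,"side","6"); st()
im=cv2.cvtColor(w.p,cv2.COLOR_RGB2BGR); cv2.imwrite("pics/c6.png",cv2.resize(im[205:250,180:240],None,fx=10,fy=10,interpolation=cv2.INTER_CUBIC))
E
```

```text
t 10.35 tip in case mm [-20.7   97.64   2.16] rpy [-1.7998e+02  1.0000e-01 -1.6594e+02] F [ 0.77  0.31 -0.29] w 0.0213
```

View pics/c6.png

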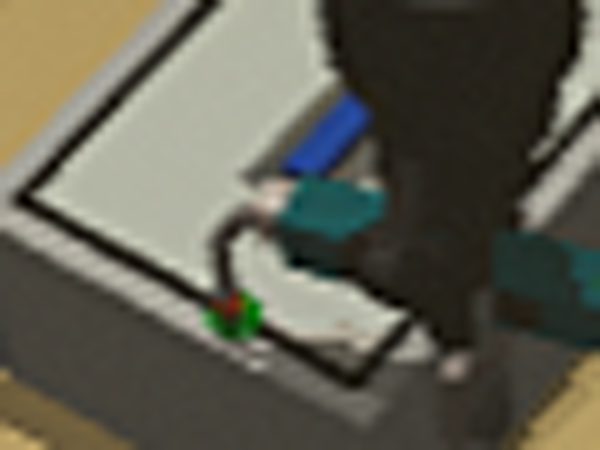

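The ball sits over the green disc at (203,235). Starting the trace in short calls.

Call:
{"fn": "carry_out", "kwargs": {"motion": [[-0.04, -0.01, 0, 0, 0, 0, 1], [-0.06, -0.02, 0, 0, 0, 0, 1], [-0.06, -0.02, 0, 0, 0, 0, 1], [-0.06, -0.016, 0, 0, 0, 0, 1], [-0.06, -0.016, 0, 0, 0, 0, 1]]}}

```text
time: 10.85
ee_pos: [0.4389, 0.2482, 0.1272]
orientation: [-3.141, 0.003, -2.896]
ft_force: [-0.1, -0.5, -1.0]
width: 0.0213
```

```bash
python3 -c "
from tr import *
to(10,97,1.5,6)"
```

```text
t 10.85 tip in case mm [-4.54 97.1   2.66] rpy [-1.7998e+02  1.6000e-01 -1.6594e+02] F [-0.05 -0.48 -1.01] w 0.0213
per row x6 [-0.047 -0.012  0.003] [-0.001  0.005  0.002]
```

Call:
{"fn": "carry_out", "kwargs": {"motion": [[-0.057, -0.014, 0.008, 0, 0.005, 0, 1], [-0.057, -0.014, 0.008, 0, 0.005, 0, 1], [-0.057, -0.014, 0.006, 0, 0.005, 0, 1], [-0.057, -0.014, 0.006, 0, 0.005, 0, 1], [-0.057, -0.014, 0.005, 0, 0.005, 0, 1], [-0.057, -0.014, 0.005, 0, 0.005, 0, 1]]}}

```text
time: 11.45
ee_pos: [0.4584, 0.2482, 0.1251]
orientation: [-3.141, -0.0, -2.897]
ft_force: [0.8, 0.3, -1.2]
width: 0.0214
```

```bash
python3 -c "
from tr import *
to(67,97,1.5,18)"
```

```text
t 11.45 tip in case mm [14.86 97.    0.33] rpy [-179.98   -0.   -165.96] F [ 0.78  0.3  -1.17] w 0.0214
per row x18 [-0.056 -0.014 -0.001] [-0. -0.  0.]
```

Call:
{"fn": "carry_out", "kwargs": {"motion": [[-0.056, -0.014, -0.006, 0, 0, 0, 1], [-0.056, -0.014, -0.006, 0, 0, 0, 1], [-0.056, -0.014, -0.004, 0, 0, 0, 1], [-0.056, -0.014, -0.002, 0, 0, 0, 1], [-0.056, -0.014, 0, 0, 0, 0, 1]]}}

```text
time: 11.95
ee_pos: [0.4741, 0.2482, 0.1261]
orientation: [-3.141, -0.0, -2.897]
ft_force: [0.4, 0.9, 0.0]
width: 0.0211
```

```bash
python3 -c "
from tr import *
to(67,97,1.5,12)"
```

```text
t 11.95 tip in case mm [30.59 96.96  1.26] rpy [-1.7998e+02 -1.0000e-02 -1.6596e+02] F [0.43 0.89 0.04] w 0.0211
per row x12 [-0.059 -0.014 -0.   ] [-0.    -0.     0.001]
```

Call:
{"fn": "carry_out", "kwargs": {"motion": [[-0.056, -0.014, 0, 0, 0, 0, 1], [-0.056, -0.014, 0, 0, 0, 0, 1], [-0.056, -0.014, 0, 0, 0, 0, 1], [-0.056, -0.014, 0, 0, 0, 0, 1], [-0.056, -0.014, 0, 0, 0, 0, 1], [-0.056, -0.014, 0, 0, 0, 0, 1], [-0.056, -0.014, 0, 0, 0, 0, 1]]}}

```text
time: 12.65
ee_pos: [0.4961, 0.2482, 0.126]
orientation: [-3.141, -0.0, -2.897]
ft_force: [-0.5, -0.2, -1.8]
width: 0.0211
```

```bash
python3 -c "
from tr import *
to(67,97,1.5,5)"
```

```text
t 12.65 tip in case mm [52.55 96.89  1.18] rpy [-1.7998e+02 -2.0000e-02 -1.6596e+02] F [-0.53 -0.2  -1.82] w 0.0211
per row x5 [-0.056 -0.013 -0.001] [-0.001 -0.001  0.002]
```

Call:
{"fn": "carry_out", "kwargs": {"motion": [[-0.056, -0.014, 0, 0, 0, 0, 1], [-0.056, -0.014, 0, 0, 0, 0, 1], [-0.056, -0.014, 0, 0, 0, 0, 1], [-0.045, -0.01, 0, 0, 0, 0, 1], [-0.02, -0.005, 0, 0, 0, 0, 1]]}}

```text
time: 13.15
ee_pos: [0.5095, 0.2482, 0.1259]
orientation: [-3.141, -0.0, -2.897]
ft_force: [0.0, -1.4, -0.7]
width: 0.0212
```

```bash
python3 -c "
from tr import *
to(67,97,1.5,2)"
```

```text
t 13.15 tip in case mm [65.94 96.9   1.12] rpy [-1.7998e+02 -1.0000e-02 -1.6596e+02] F [ 0.05 -1.42 -0.66] w 0.0212
per row x2 [-0.011 -0.001 -0.004] [-0.002 -0.001  0.004]
```

Call:
{"fn": "carry_out", "kwargs": {"motion": [[-0.018, -0.003, -0.004, 0, 0, 0, 1], [0, 0, 0, 0, 0, 0, 1]]}}

```text
time: 13.35
ee_pos: [0.5106, 0.2483, 0.1261]
orientation: [-3.141, -0.0, -2.897]
ft_force: [-0.2, -0.2, -0.9]
width: 0.0213
```

```bash
python3 - <<'E'
from tr import *
w=snap(manip,"side","7"); to(67,68,1.3,10)
im=cv2.cvtColor(w.p,cv2.COLOR_RGB2BGR); cv2.imwrite("pics/c7.png",cv2.resize(im[195:245,165:225],None,fx=10,fy=10,interpolation=cv2.INTER_CUBIC))
print(w.proj([[.592,.2687,.093],[.592,.2687,.086]])-[165,195])
E
```

```text
t 13.4 tip in case mm [66.87 96.93  1.22] rpy [-1.7998e+02 -3.0000e-02 -1.6597e+02] F [ 1.13 -0.54 -0.35] w 0.0213
per row x10 [ 0.014 -0.056 -0.   ] [-0.    -0.001  0.001]
[[16.54895065 27.68524675]
 [16.82254348 29.05189378]]
```

View pics/c7.png

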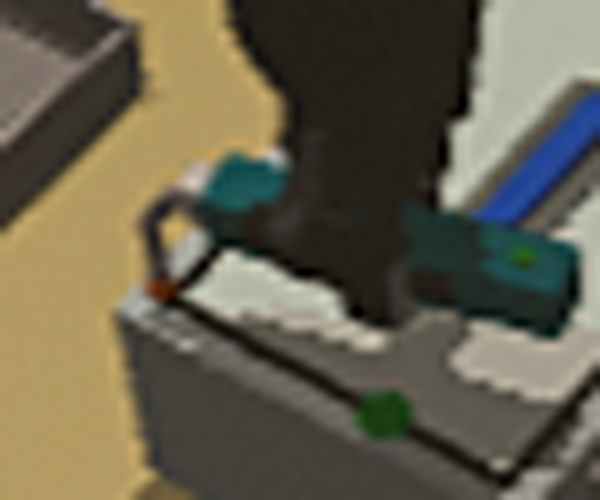

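The ball sits at the joint's corner in the side view, at about (160,290) in the crop. I'll quantify the offset against the joint as fitted in the same camera's unobstructed view.

```bash
python3 - <<'E'
from fitcase import *
v=V("side4.npz")
W=np.array([[0.4584,0.0741],[0.4578,0.2687],[0.5923,0.2689],[0.5928,0.0744]])
C=v.proj(np.c_[W,[.0845]*4])+[-.3,.5]; print(C.round(1).tolist())
X=fit(v,C); print(X.round(4).tolist(),"diff mm",((X-W)*1e3).round(1).tolist())
for f,box,tip in (("side7.npz",(176,186,219,228),None),("side6.npz",(196,210,229,240),None)):
    w=V(f); x0,x1,y0,y1=box; c=w.p[y0:y1,x0:x1].astype(float)
    wt=np.clip(c[...,0]-1.8*c[...,2]-15,0,None)*(c[...,0]>c[...,1]*1.5); yy,xx=np.mgrid[y0:y1,x0:x1]
    uv=np.array([(wt*xx).sum(),(wt*yy).sum()])/wt.sum(); print(f,uv.round(2),(wt>0).sum(),"ball xy at z .0922:",w.plane(uv,.0922)[0,:2].round(4))
E
```

```text
[[249.4, 203.4], [215.2, 243.1], [181.5, 224.8], [217.0, 187.8]]Traceback (most recent call last):
  File "<stdin>", line 5, in <module>
  File "fitcase.py", line 13, in fit
    P=v.plane(pts,zj)[:,:2]
      ~~~~~~~^^^^^^^^
  File "h.py", line 10, in plane
    r=s.ray(uv); return s.t+r*((z-s.t[2])/r[:,2])[:,None]
  File "h.py", line 7, in ray
    uv=np.atleast_2d(np.asarray(uv,float)); k=np.c_[(uv[:,0]-s.K[0,2])/s.K[0,0],-(uv[:,1]-s.K[1,2])/s.K[1,1],-np.ones(len(uv))]
                                                     ~~^^^^^
IndexError: index 0 is out of bounds for axis 1 with size 0
```

```bash
sed -i 's/np.arange(-7,7.01,0.25)/np.arange(-HW,HW+.01,0.25)/; s/pr\[:14\]/pr[:K]/; s/pr\[-14:\]/pr[-K:]/; s/def fit(v,C,zj=0.0845,draw=None):/def fit(v,C,zj=0.0845,HW=7,K=14,blur=3):/; s/(3,3),0)/(blur,blur),0)/' fitcase.py; python3 - <<'E'
from fitcase import *
v=V("side4.npz")
W=np.array([[0.4584,0.0741],[0.4578,0.2687],[0.5923,0.2689],[0.5928,0.0744]])
for zj in (.0845,.083):
    C=v.proj(np.c_[W,[.0845]*4])+[-.3,.5]
    X=fit(v,C,zj,HW=2.5,K=4,blur=1); print(zj,X.round(4).tolist(),"diff mm",((X-W)*1e3).round(1).tolist())
for f,box,tip in (("side7.npz",(176,186,219,228),None),("side6.npz",(196,210,229,240),None)):
    w=V(f); x0,x1,y0,y1=box; c=w.p[y0:y1,x0:x1].astype(float)
    wt=np.clip(c[...,0]-1.8*c[...,2]-15,0,None)*(c[...,0]>c[...,1]*1.5); yy,xx=np.mgrid[y0:y1,x0:x1]
    uv=np.array([(wt*xx).sum(),(wt*yy).sum()])/wt.sum(); print(f,uv.round(2),(wt>0).sum(),"ball xy at z .0922:",w.plane(uv,.0922)[0,:2].round(4))
E
```

```text
edge 0 n 60 rms mm 0.21 ang -89.96
edge 1 n 53 rms mm 0.23 ang 0.3
edge 2 n 59 rms mm 0.26 ang 89.95
edge 3 n 60 rms mm 0.3 ang 0.29
0.0845 [[0.45840001106262207, 0.07530000060796738], [0.45820000767707825, 0.2694999873638153], [0.5929999947547913, 0.2702000141143799], [0.5928000211715698, 0.07599999755620956]] diff mm [[-0.0, 1.2], [0.4, 0.8], [0.7, 1.3], [0.0, 1.6]]
edge 0 n 60 rms mm 0.21 ang -89.96
edge 1 n 53 rms mm 0.23 ang 0.3
edge 2 n 59 rms mm 0.26 ang 89.95
edge 3 n 60 rms mm 0.3 ang 0.29
0.083 [[0.45910000801086426, 0.07419999688863754], [0.45899999141693115, 0.2687000036239624], [0.5939000248908997, 0.2694000005722046], [0.5936999917030334, 0.07490000128746033]] diff mm [[0.7, 0.1], [1.2, -0.0], [1.6, 0.5], [0.9, 0.5]]
side7.npz [180.72 223.56] 6 ball xy at z .0922: [0.5925 0.2725]
side6.npz [202.44 235.  ] 6 ball xy at z .0922: [0.5058 0.2713]
```

Relative to the joint in the same camera, the ball is within about 0.5 mm in x and 1–2 mm in y, where the neck hiding the ball's top biases the centroid that way. That is good enough, so I'll continue along the +x side.

Call:
{"fn": "carry_out", "kwargs": {"motion": [[0.01, -0.04, 0, 0, 0, 0, 1], [0.014, -0.058, 0, 0, 0, 0, 1], [0.014, -0.058, 0, 0, 0, 0, 1], [0.014, -0.058, 0, 0, 0, 0, 1], [0.014, -0.058, 0, 0, 0, 0, 1], [0.014, -0.058, 0, 0, 0, 0, 1]]}}

```text
time: 14.0
ee_pos: [0.5101, 0.2299, 0.1261]
orientation: [-3.141, -0.001, -2.896]
ft_force: [0.3, 0.4, -1.4]
width: 0.0215
```

```bash
python3 -c "
from tr import *
to(67,39,1.3,13)"
```

```text
t 14.0 tip in case mm [66.48 78.64  1.25] rpy [-1.7997e+02 -4.0000e-02 -1.6594e+02] F [ 0.26  0.38 -1.41] w 0.0215
per row x13 [ 0.014 -0.059  0.   ] [-0.    -0.001  0.001]
```

Call:
{"fn": "carry_out", "kwargs": {"motion": [[0.011, -0.056, 0, 0, 0, 0, 1], [0.011, -0.056, 0, 0, 0, 0, 1], [0.011, -0.056, 0, 0, 0, 0, 1], [0.012, -0.056, 0, 0, 0, 0, 1], [0.013, -0.056, 0, 0, 0, 0, 1], [0.013, -0.056, 0, 0, 0, 0, 1], [0.013, -0.056, 0, 0, 0, 0, 1], [0.013, -0.056, 0, 0, 0, 0, 1]]}}

```text
time: 14.8
ee_pos: [0.511, 0.2048, 0.1262]
orientation: [-3.141, -0.001, -2.897]
ft_force: [-0.1, 0.0, -1.0]
width: 0.0213
```

```bash
python3 -c "
from tr import *
to(67,10,1.3,15)"
```

```text
t 14.8 tip in case mm [67.29 53.47  1.35] rpy [-1.7997e+02 -3.0000e-02 -1.6596e+02] F [-0.06  0.02 -1.02] w 0.0213
per row x15 [ 0.014 -0.056  0.   ] [-0.    -0.     0.001]
```

Call:
{"fn": "carry_out", "kwargs": {"motion": [[0.014, -0.055, 0, 0, 0, 0, 1], [0.014, -0.055, 0, 0, 0, 0, 1], [0.014, -0.055, 0, 0, 0, 0, 1], [0.014, -0.055, 0, 0, 0, 0, 1], [0.014, -0.055, 0, 0, 0, 0, 1], [0.014, -0.055, 0, 0, 0, 0, 1], [0.014, -0.055, 0, 0, 0, 0, 1], [0.014, -0.055, 0, 0, 0, 0, 1], [0.014, -0.055, 0, 0, 0, 0, 1]]}}

```text
time: 15.7
ee_pos: [0.5109, 0.1769, 0.1263]
orientation: [-3.141, -0.001, -2.897]
ft_force: [-0.3, -0.6, -1.7]
width: 0.0214
```

```bash
python3 -c "
from tr import *
to(67,-19,1.3,15)"
```

```text
t 15.7 tip in case mm [67.13 25.6   1.42] rpy [-1.7997e+02 -3.0000e-02 -1.6596e+02] F [-0.32 -0.6  -1.67] w 0.0214
per row x15 [ 0.014 -0.058  0.   ] [-0.    -0.     0.001]
```

Call:
{"fn": "carry_out", "kwargs": {"motion": [[0.014, -0.055, 0, 0, 0, 0, 1], [0.014, -0.055, 0, 0, 0, 0, 1], [0.014, -0.055, 0, 0, 0, 0, 1], [0.014, -0.055, 0, 0, 0, 0, 1], [0.014, -0.055, 0, 0, 0, 0, 1], [0.014, -0.055, 0, 0, 0, 0, 1], [0.014, -0.055, 0, 0, 0, 0, 1], [0.014, -0.055, 0, 0, 0, 0, 1], [0.014, -0.055, 0, 0, 0, 0, 1], [0.014, -0.055, 0, 0, 0, 0, 1]]}}

```text
time: 16.7
ee_pos: [0.5107, 0.146, 0.1263]
orientation: [-3.141, -0.001, -2.897]
ft_force: [-0.7, 0.6, -0.8]
width: 0.0212
```

```bash
python3 -c "
from tr import *
to(67,-48,1.3,15)"
```

```text
t 16.7 tip in case mm [66.91 -5.36  1.44] rpy [-1.7997e+02 -3.0000e-02 -1.6596e+02] F [-0.72  0.64 -0.81] w 0.0212
per row x15 [ 0.014 -0.055  0.   ] [-0.    -0.     0.001]
```

Call:
{"fn": "carry_out", "kwargs": {"motion": [[0.0135, -0.055, 0, 0, 0, 0, 1], [0.0135, -0.055, 0, 0, 0, 0, 1], [0.0135, -0.055, 0, 0, 0, 0, 1], [0.0135, -0.055, 0, 0, 0, 0, 1], [0.0135, -0.055, 0, 0, 0, 0, 1], [0.0135, -0.055, 0, 0, 0, 0, 1], [0.0135, -0.055, 0, 0, 0, 0, 1], [0.0135, -0.055, 0, 0, 0, 0, 1], [0.0135, -0.055, 0, 0, 0, 0, 1], [0.0135, -0.055, 0, 0, 0, 0, 1], [0.0135, -0.055, 0, 0, 0, 0, 1], [0.0135, -0.055, 0, 0, 0, 0, 1]]}}

```text
time: 17.9
ee_pos: [0.5109, 0.1089, 0.1264]
orientation: [-3.141, -0.0, -2.897]
ft_force: [0.5, 0.9, -0.3]
width: 0.0213
```

```bash
python3 -c "
from tr import *
to(67,-77,1.3,12)"
```

```text
t 17.9 tip in case mm [ 67.01 -42.4    1.52] rpy [-1.7997e+02 -2.0000e-02 -1.6596e+02] F [ 0.46  0.87 -0.26] w 0.0213
per row x12 [ 0.014 -0.056  0.   ] [-0.    -0.     0.001]
```

Call:
{"fn": "carry_out", "kwargs": {"motion": [[0.0137, -0.055, 0, 0, 0, 0, 1], [0.0137, -0.055, 0, 0, 0, 0, 1], [0.0137, -0.055, 0, 0, 0, 0, 1], [0.0137, -0.055, 0, 0, 0, 0, 1], [0.0137, -0.055, 0, 0, 0, 0, 1], [0.0137, -0.055, 0, 0, 0, 0, 1], [0.0137, -0.055, 0, 0, 0, 0, 1], [0.0137, -0.055, 0, 0, 0, 0, 1], [0.0137, -0.055, 0, 0, 0, 0, 1], [0.0137, -0.055, 0, 0, 0, 0, 1], [0.01, -0.045, 0, 0, 0, 0, 1], [0.006, -0.025, 0, 0, 0, 0, 1]]}}

```text
time: 19.1
ee_pos: [0.5111, 0.0739, 0.1264]
orientation: [-3.141, -0.0, -2.897]
ft_force: [1.4, 0.8, -0.7]
width: 0.0211
```

```bash
python3 -c "
from tr import *
to(67,-77,1.3,2)"
```

```text
t 19.1 tip in case mm [ 67.04 -77.48   1.58] rpy [-1.7997e+02 -2.0000e-02 -1.6598e+02] F [ 1.43  0.82 -0.68] w 0.0211
per row x2 [-0.001  0.005  0.003] [-0.003 -0.002  0.002]
```

Call:
{"fn": "carry_out", "kwargs": {"motion": [[0, 0.005, 0, 0, 0, 0, 1], [0, 0, 0, 0, 0, 0, 1]]}}

```text
time: 19.3
ee_pos: [0.511, 0.0739, 0.1264]
orientation: [-3.141, -0.0, -2.897]
ft_force: [0.3, 0.0, -1.5]
width: 0.0212
```

```bash
python3 - <<'E'
from tr import *
w=snap(manip,"side","8"); st()
im=cv2.cvtColor(w.p,cv2.COLOR_RGB2BGR); cv2.imwrite("pics/c8.png",cv2.resize(im[165:215,190:250],None,fx=10,fy=10,interpolation=cv2.INTER_CUBIC))
plan([0.4600,-0.1750,0.165],np.radians(194.0),10)
E
```

```text
t 19.35 tip in case mm [ 66.99 -77.42   1.57] rpy [-1.7997e+02 -2.0000e-02 -1.6599e+02] F [ 0.77 -0.04 -1.13] w 0.021
t 19.35 pos [0.511  0.0739 0.1264] rpy deg [-1.7997e+02 -2.0000e-02 -1.6599e+02] w 0.021 f [ 0.77 -0.04 -1.13]
[0.22, -0.458, -0.077, -0.001, -0.0, 0.0]
[0.22, -0.458, -0.077, -0.001, -0.0, 0.0]
[0.22, -0.458, -0.077, -0.001, -0.0, 0.0]
[0.219, -0.458, -0.077, -0.001, -0.0, 0.0]
[0.219, -0.458, -0.077, -0.001, -0.0, 0.0]
[0.219, -0.458, -0.077, -0.001, -0.0, 0.0]
[0.219, -0.458, -0.077, -0.001, -0.0, 0.0]
[0.219, -0.458, -0.077, -0.001, -0.0, 0.0]
[0.219, -0.458, -0.077, -0.001, -0.0, 0.0]
[0.219, -0.458, -0.077, -0.001, -0.0, 0.0]
```

View pics/c8.png

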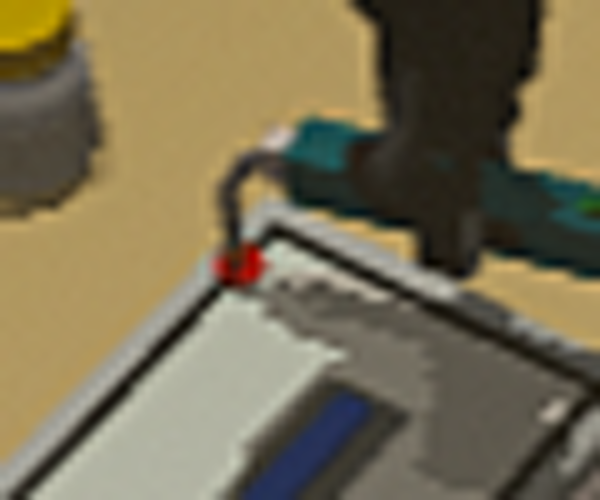

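The ball sits on the red disc in the side view, at crop (240,258). I'll lift and return to above the cradle.

Call:
{"fn": "carry_out", "kwargs": {"motion": [[0, 0, -0.2, 0, 0, 0, 1], [0, 0, -0.3, 0, 0, 0, 1], [0, 0, -0.3, 0, 0, 0, 1], [0.2, -0.3, -0.1, 0, 0, 0, 1], [0.25, -0.5, 0, 0, 0, 0, 1], [0.25, -0.5, 0, 0, 0, 0, 1], [0.25, -0.5, 0, 0, 0, 0, 1], [0.25, -0.5, 0, 0, 0, 0, 1], [0.25, -0.5, 0, 0, 0, 0, 1], [0.25, -0.5, 0, 0, 0, 0, 1], [0.25, -0.5, 0, 0, 0, 0, 1], [0.15, -0.3, 0, 0, 0, 0, 1], [0, -0.1, 0, 0, 0, 0, 1], [0, 0, 0, 0, 0, 0, 1], [0, 0, 0, 0, 0, 0, 1]]}}

```text
time: 20.85
ee_pos: [0.4629, -0.162, 0.1843]
orientation: [-3.136, 0.01, -2.891]
ft_force: [-0.0, 0.3, -2.3]
width: 0.0212
```

```bash
python3 - <<'E'
from plan import *
plan([0.4600,-0.1754,0.12],-2.898,6)
E
```

```text
t 20.85 pos [ 0.4629 -0.162   0.1843] rpy deg [-179.68    0.58 -165.64] w 0.0212 f [-0.03  0.34 -2.27]
[0.022, -0.04, 0.214, -0.011, 0.019, 0.014]
[0.022, -0.04, 0.214, -0.011, 0.019, 0.014]
[0.022, -0.04, 0.214, -0.011, 0.019, 0.014]
[0.021, -0.04, 0.214, -0.011, 0.019, 0.014]
[0.021, -0.041, 0.214, -0.011, 0.019, 0.014]
[0.02, -0.041, 0.214, -0.011, 0.019, 0.014]
```

Call:
{"fn": "carry_out", "kwargs": {"motion": [[0.02, -0.04, 0.2, -0.01, 0.02, 0.015, 1], [0.02, -0.04, 0.2, -0.01, 0.02, 0.015, 1], [0.02, -0.04, 0.2, -0.01, 0.02, 0.015, 1], [0.02, -0.04, 0.2, -0.01, 0.02, 0.015, 1], [0.02, -0.04, 0.2, -0.01, 0.02, 0.015, 1], [0.01, -0.04, 0.1, -0.01, 0.02, 0.01, 1], [0, 0, 0, 0, 0, 0, 1]]}}

```text
time: 21.55
ee_pos: [0.4602, -0.1725, 0.1229]
orientation: [3.139, -0.003, -2.894]
ft_force: [-0.8, 0.3, -1.7]
width: 0.0212
```

```bash
python3 - <<'E'
from plan import *
plan([0.4600,-0.1754,0.08],-2.898,6)
E
```

```text
t 21.55 pos [ 0.4602 -0.1725  0.1229] rpy deg [ 179.83   -0.2  -165.81] w 0.0212 f [-0.76  0.3  -1.7 ]
[0.003, -0.009, 0.143, 0.006, -0.007, 0.008]
[0.003, -0.009, 0.143, 0.006, -0.007, 0.008]
[0.003, -0.009, 0.143, 0.006, -0.007, 0.008]
[0.003, -0.009, 0.143, 0.006, -0.007, 0.008]
[0.003, -0.009, 0.143, 0.006, -0.007, 0.008]
[0.003, -0.009, 0.143, 0.006, -0.007, 0.008]
```

Call:
{"fn": "carry_out", "kwargs": {"motion": [[0, -0.012, 0.14, 0.005, -0.005, 0.01, 1], [0, -0.012, 0.14, 0.005, -0.005, 0.01, 1], [0, -0.012, 0.14, 0.005, -0.005, 0.01, 1], [0, -0.012, 0.14, 0.005, -0.005, 0.01, 1], [0, -0.01, 0.12, 0, 0, 0.01, 1], [0, 0, 0.08, 0, 0, 0, 1], [0, 0, 0, 0, 0, 0, 1]]}}

```text
time: 22.25
ee_pos: [0.4613, -0.1759, 0.082]
orientation: [3.141, -0.001, -2.899]
ft_force: [-0.6, 0.8, -1.2]
width: 0.0211
```

```bash
python3 - <<'E'
from plan import *
plan([0.4600,-0.1754,0.053],-2.898,6)
E
```

```text
t 22.25 pos [ 0.4613 -0.1759  0.082 ] rpy deg [ 1.7998e+02 -4.0000e-02 -1.6610e+02] w 0.0211 f [-0.61  0.79 -1.16]
[0.004, 0.002, 0.097, 0.001, -0.001, -0.002]
[0.004, 0.003, 0.097, 0.001, -0.001, -0.002]
[0.004, 0.003, 0.097, 0.001, -0.001, -0.002]
[0.004, 0.003, 0.097, 0.001, -0.001, -0.002]
[0.004, 0.003, 0.097, 0.001, -0.001, -0.002]
[0.004, 0.003, 0.097, 0.001, -0.001, -0.002]
```

Call:
{"fn": "carry_out", "kwargs": {"motion": [[0.004, 0.003, 0.09, 0, 0, 0, 1], [0.004, 0.003, 0.09, 0, 0, 0, 1], [0.004, 0.003, 0.09, 0, 0, 0, 1], [0.004, 0.003, 0.09, 0, 0, 0, 1], [0.004, 0.003, 0.08, 0, 0, 0, 1], [0.004, 0, 0.05, 0, 0, 0, 1], [0, 0, 0.03, 0, 0, 0, 1], [0, 0, 0, 0, 0, 0, 1]]}}

```text
time: 23.05
ee_pos: [0.4602, -0.1755, 0.054]
orientation: [-3.142, -0.0, -2.899]
ft_force: [-0.8, -0.2, -0.6]
width: 0.021
```

```bash
python3 - <<'E'
from plan import *
v=snap(manip,"wrist","9")
plan([0.4600,-0.1754,0.0526],-2.898,3)
E
```

```text
t 23.1 pos [ 0.4603 -0.1755  0.0541] rpy deg [-179.99    0.   -166.09] w 0.0212 f [ 0.38  0.24 -1.27]
[0.002, 0.001, 0.01, -0.001, 0.0, -0.003]
[0.002, 0.001, 0.01, -0.001, 0.0, -0.003]
[0.002, 0.001, 0.01, -0.001, 0.0, -0.003]
```

View pics/wrist9.png

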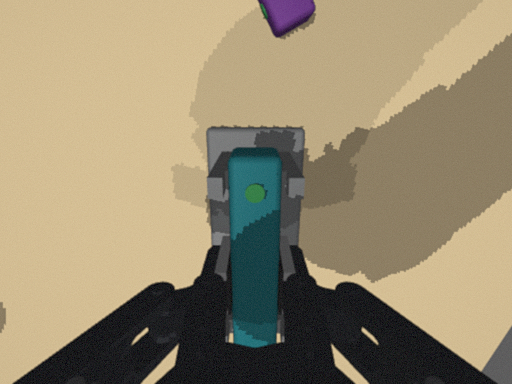

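The rear of the handle (255,150) lies between the rear saddle's cheeks at (215,187) and (295,187). I'll lower the last 1.5 mm and then release.

Call:
{"fn": "carry_out", "kwargs": {"motion": [[0, 0, 0.012, 0, 0, 0, 1], [0, 0, 0.012, 0, 0, 0, 1], [0, 0, 0.008, 0, 0, 0, 1], [0, 0, 0, 0, 0, 0, 1]]}}

```text
time: 23.5
ee_pos: [0.4607, -0.1758, 0.0529]
orientation: [-3.141, 0.001, -2.899]
ft_force: [-0.1, 0.4, -0.9]
width: 0.0214
```

Call:
{"fn": "carry_out", "kwargs": {"motion": [[0, 0, 0.008, 0, 0, 0, 1], [0, 0, 0, 0, 0, 0, 0.7], [0, 0, 0, 0, 0, 0, 0.6], [0, 0, 0, 0, 0, 0, 0.5], [0, 0, 0, 0, 0, 0, 0.3], [0, 0, 0, 0, 0, 0, 0], [0, 0, 0, 0, 0, 0, 0], [0, 0, 0, 0, 0, 0, 0]]}}

```text
time: 24.3
ee_pos: [0.4614, -0.1762, 0.0531]
orientation: [-3.14, 0.002, -2.899]
ft_force: [-0.2, -0.2, -0.1]
width: 0.0852
```

```bash
python3 - <<'E'
from plan import *
plan([0.4600,-0.1754,0.14],-2.898,6)
E
```

```text
t 24.3 pos [ 0.4614 -0.1762  0.0531] rpy deg [-1.7988e+02  1.1000e-01 -1.6609e+02] w 0.0852 f [-0.15 -0.16 -0.06]
[0.003, 0.003, -0.29, -0.004, 0.004, -0.002]
[0.004, 0.003, -0.29, -0.004, 0.004, -0.002]
[0.004, 0.003, -0.29, -0.004, 0.004, -0.002]
[0.004, 0.003, -0.29, -0.004, 0.004, -0.002]
[0.004, 0.003, -0.29, -0.004, 0.004, -0.002]
[0.004, 0.004, -0.29, -0.004, 0.004, -0.002]
```

Call:
{"fn": "carry_out", "kwargs": {"motion": [[0, 0, -0.1, 0, 0, 0, 0], [0, 0, -0.3, 0, 0, 0, 0], [0, 0, -0.4, 0, 0, 0, 0], [0, 0, -0.4, 0, 0, 0, 0], [0, 0, -0.4, 0, 0, 0, 0], [0, 0, -0.3, 0, 0, 0, 0], [-0.2, 0, -0.3, 0, 0, 0, 0], [-0.3, 0, -0.3, 0, 0, 0, 0], [-0.2, 0, -0.2, 0, 0, 0, 0], [0, 0, 0, 0, 0, 0, 0], [0, 0, 0, 0, 0, 0, 0]]}}

```text
time: 25.4
ee_pos: [0.4947, -0.1668, 0.1963]
orientation: [-3.14, 0.002, -2.899]
ft_force: [0.2, 0.4, -0.7]
width: 0.0854
```

```bash
python3 - <<'E'
from plan import *
v=snap(manip,"wrist","10"); w=snap(manip,"side","10"); t=snap(manip,"top","10"); o,p,r=pose(); print(o["time"],p)
hsv=cv2.cvtColor(v.p,cv2.COLOR_RGB2HSV)
m=cv2.inRange(hsv,(80,60,20),(100,255,255))
n,l,st,ce=cv2.connectedComponentsWithStats(m); i=1+st[1:,4].argmax(); q=np.argwhere(l==i)[:,::-1]; print(st[i],cv2.minAreaRect(v.plane(q,.084)[:,:2].astype(np.float32)))
print(np.percentile(v.pts()[l==i][:,2],[5,50,95]))
z=lambda a,x0,x1,y0,y1,f:cv2.resize(cv2.cvtColor(a.p,cv2.COLOR_RGB2BGR)[y0:y1,x0:x1],None,fx=f,fy=f,interpolation=cv2.INTER_CUBIC)
cv2.imwrite("pics/c10.png",z(w,235,335,125,205,6))
E
```

```text
25.55 [ 0.49415263 -0.16675586  0.19568906]
[ 241   79   27  133 3171] ((0.4610922038555145, -0.17574867606163025), (0.11700426787137985, 0.022347524762153625), 13.772869110107422)
[0.08161978 0.08338561 0.08459746]
```

View pics/wrist10.png

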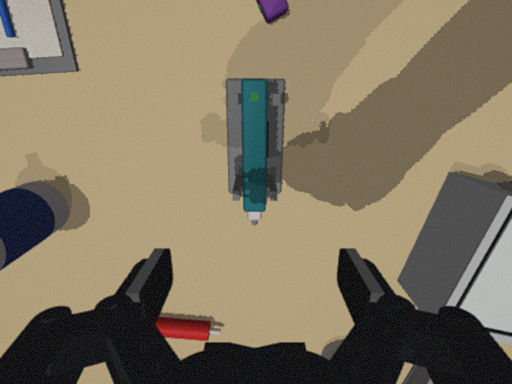

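View pics/c10.png

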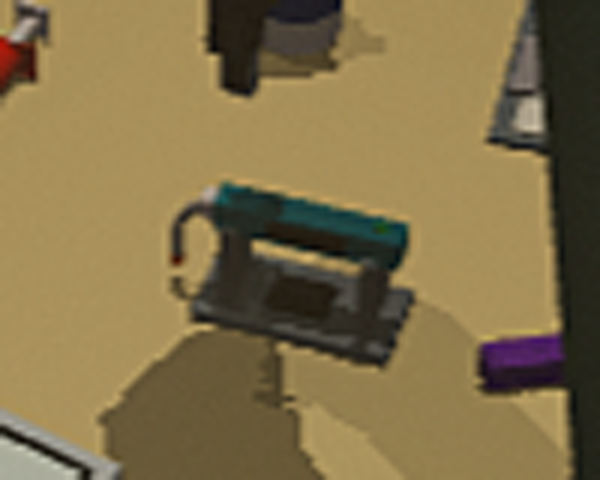

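View pics/top10.png

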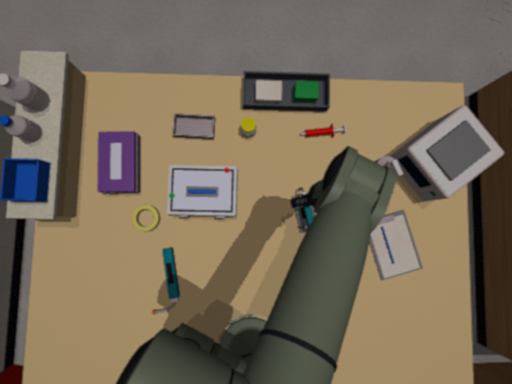

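The probe is back in both notches and level: its top is at 0.0834 m, the same as before. Its nose points the same way, and it lies within about 2 mm of its first position. The gripper is clear and the other things look unmoved.

```bash
python3 -c "
from cell import manip
print(manip.get_obs()['time'], manip.sign_off())"
```

```text
the job is handed in; nothing more can be done
25.55 None
```

The probe was run along the joint from the green disc, round the corner and on to the red disc. It was then laid back in its cradle and released, and I handed the job in at 25.6 s.

- **Which probe:** I took the smaller teal one from the cradle and left the larger teal one on the counter and the purple one.
- **The trace:** The tip moved at about 3 cm/s. By the measured arm pose it stayed within about 0.7 mm of the joint's centre line and 0.3 to 2.7 mm above the lid. I saw no sign of pressing in the wrist force.
- **Putting it back:** The last wrist and side pictures show the probe level in both notches with its nose the same way. The height is unchanged and it lies about 2 mm from where it started. The gripper is open and clear, and the other things look unmoved in the top view.

**Disagreements:**
- The side camera put the ball about 2 mm further towards +y than the arm pose did. Part of that is likely the neck hiding the top of the ball, so I did not correct for it.
- Two wrist-camera estimates of where the probe sat in the grip differed by about 1 mm. I used a value that the side view also supported.

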